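# Set the unmarked tiffin warmer to its third click

### The job

Stand the steel tiffin carrier on the warmer's round plate, sitting flat inside its raised rim, and let go of it. Then turn the warmer's blank bar knob gently anticlockwise (seen from above) until it meets its end stop, without forcing it against the stop, and from there turn it clockwise by exactly three clicks and let go. Leave the pot, the jar, the tumbler and the small bowl where they are.

Things in the scene. Friction and masses are not known exactly. Their poses are not given: they have to be found in the camera images.
- carrier: Stainless steel two-tier tiffin carrier, closed with spring clips, about 0.6 kg: an upright cylinder 104 mm across (107 mm at its rims), 106 mm high, with a bail handle above its lid. Origin: centre of its underside, z up; y runs along the handle's bar.
- carrier_handle (a point): Middle of the carrier's handle: a level round bar 12 mm thick along this frame's y, 72 mm between the axes of its two posts, 150 mm above the carrier's underside and 44 mm above its lid. The space between bar and lid is free: pinch the bar from above, fingers either side of it.
- plate (a point): Centre of the warmer's round flat plate, on its surface, 55 mm above the worktop, z up. A raised rim of 60 mm inner radius, 4 mm thick and 6 mm high surrounds it.
- warmer: Fixed low metal box 170 x 320 x 55 mm. Origin: centre of its underside; y along its length. The plate's centre is at y +85 mm, the knob's axis at y -85 mm. The knob's end stops are springy: the resistance keeps rising by about 5 N m per rad of further turn. About 0.35 N m is plenty to know a stop; 0.7 N m forces it.
- knob_grip (a point): Point on the knob's vertical turning axis, 7 mm below its top; turns with the knob. The knob is a plain black bar 46 mm long (this x), 12 mm thick (y) and 33 mm high on a round collar of 36 mm radius; this point is 26 mm above the collar's top, and a disc 3 mm thick of 21 mm radius lies round the bar's foot. No mark shows the setting.
- knob: The knob itself (origin on its axis, collar's top). 8 positions, 0 (at the anticlockwise stop) to 7; starts in 1 to 3. Clicks are even, 15 to 30 degrees apart (not told), and the stop's direction varies. Leaving a position the torque quickly rises to about 0.2 N m (0.15 to 0.25), falls to nothing half way, then pulls on into the next. Let go, it springs into the nearest.
- spindle (a joint): The thermostat's adjusting spindle, a slide hidden inside the warmer, m: 0 at position 0, 0.00001 m (0.01 mm) more for each click clockwise, below 0 when the knob is pressed against its anticlockwise stop. Far finer than the noise of its measured value: go by feel.
- board: Fixed polished wood board 270 x 400 x 18 mm; the carrier, the pot and the jar stand on it. Origin: centre of its underside.
- pot: Bystander: terracotta-coloured ceramic pot with lid, 112 mm across, 106 mm high, on the board. Origin: centre of its underside.
- jar: Bystander: clear plastic jar, 68 mm across, 95 mm high, on the board. Origin: centre of its underside.
- tumbler: Bystander: steel tumbler, 66 mm across, 85 mm high. Origin: centre of its underside.
- katori: Bystander: small steel bowl, 84 mm across, 35 mm high. Origin: centre of its underside.
Things that resemble listed ones, but are neither listed nor needed, are in the scene too. Leave any yellow look-alike of the carrier alone.

How it is judged:
On the way, in this order (a step that is already met when the one before it is completed fails the run):
1. the carrier stands flat inside the plate's rim, let go (horizontal distance between carrier and plate below 0.01 m and z of carrier in the frame of plate below 0.004 m and angle between carrier's own z axis and vertical below 0.05 rad and contact force between the fingers and carrier below 0.1 N), for 0.2 s.
2. the knob is turned fully back to its end stop (value of joint spindle below 1.5e-06 m), for 0.05 s.
At the end, for the whole second after the job is handed in: The carrier rests upright on the plate inside its rim (centre within 10 mm, underside under 4 mm above the plate, tilt under 0.05 rad) and the knob rests in position 3, three clicks clockwise of its anticlockwise end stop (within a quarter click); both are let go (all of step 1 and linear speed of carrier below 0.02 m/s and value of joint spindle between 2.75e-05 and 3.25e-05 m and velocity of joint spindle below 1e-05 m/s); the robot touches nothing.
It fails at once if the knob is forced against an end stop (pressed half a click, 0.005 mm of spindle, past position 0 or 7: about 0.75 N m) (value of joint spindle below -5e-06 m or value of joint spindle above 7.5e-05 m).
It fails at once if a bystander (pot, jar, tumbler or small bowl) is shifted by more than 30 mm (distance of any of pot, jar, tumbler, katori from where it was at the start of the episode above 0.03 m).
It also fails if it takes over 70 s, if anything falls off the work surface, if the arm or the gripper's body presses on something with over 40 N, if the wrist force passes 120 N, or if a joint passes its speed limit or range.

### The arm

A 6-joint arm with a two-finger parallel gripper is mounted at the origin on the work surface. World frame = base frame: x ahead of the robot, y to its left, z up, the work surface at z = 0. Lengths are in m, angles in rad, forces in N, time in s.
With the tool pointing down it reaches from about 0.3 to 0.775 m from the base axis. Payload 14.6 kg.
Tool frame: the origin (TCP) lies midway between the tips of the shut fingers; the grasp point (between the pads) lies 19 mm behind it (ctrl.grip_depth is the distance from the TCP to the grasp point, in m); z points along the fingers, x is the direction in which the jaws open and shut, and the axes are right-handed (so a half turn about z gives the same grasp; the last joint's range is limited). The gripper opens to 94 mm and grips with 3 to 60 N. Pads are 16 mm wide; open, the fingers measure 119 mm over their backs; the gripper's body (75 mm by 177 mm) begins 78 mm behind the grasp point.
Start: joints at [-1.19, 0.3, 1.521, -0, 1.321, -0.067], TCP at [0.238, -0.496, 0.205] pointing down, gripper open.
Joint ranges: [-3.03, 3.03], [-0.79, 2.21], [0.23, 2.52], [-1.04, 4.18], [0, 3.07], [-2.55, 2.55]. Speed limits (rad/s): [2.22, 2.22, 2.57, 3.14, 3.14, 3.14].

### API

Orientations are given as [roll, pitch, yaw] about the fixed x, y, z axes, in that order (R = Rz(yaw) Ry(pitch) Rx(roll)).
In Python, from station import ctrl gives the robot as it stands.
- The arm moves only by the tool play_rows, never from a script. Its argument "steps" is a list that holds one entry, the list of rows, each a list of 7 numbers: the shift along the tool's x, y, z in cm, then the turn, a rotation vector about the tool's x, y, z in rad, then the opening, from 0 (shut) to 1 (fully open). In form: [[[x, y, z, ax, ay, az, hand], ...]]. A call has 1 to 20 rows; each row is the pose to reach, as a shift and turn from the pose measured when the call began, along the tool's axes at that moment; what a row does not reach only later rows make up. A row lasts 1/12 s, in which the tool goes at most 41.7 mm and 7.16 degrees, less where a joint would pass 70% of its speed; a pose out of reach is approached as far as the arm can. A call with a gripper value outside its range is refused whole. The fingers move at their own pace and stop on an object; "force" is the grip in N (left out, the last holds). Time passes only in rows, so rows that repeat a pose let the fingers close. It gives the time, the measured TCP pose, the force and the opening at its end, in the units of the state.
- ctrl.get_obs(): the state, without advancing time (a new reading comes with each control period).
- ctrl.camera(name): name is "side" or "top"; returns a dict with "frame" (420x560x3 uint8, blue, green, red), "fovy" (degrees; the focal length in pixels is half the picture's height over the tangent of half this angle, whatever the lens; pixels are square), "cx", "cy" (the principal point, pixels), "D" ([k1, k2, p1, p2, k3] as OpenCV has them; the pictures are not rectified), "world_to_cam" (4x4, takes a point from world to camera coordinates). Camera axes: x right, y up, looking along -z (the intrinsics and any distortion apply to the point x, -y, -z); pixel columns grow to the right and rows downward; lengths in m; the calibration is good to about 2 mm. A picture is of the moment at which its call begins. There is no depth.
- ctrl.hand_in(): hands the job in, once; it reports no verdict.
The state is a dict: "time_s": time; "qpos": joint angles; "joint_vel": joint speeds; "tau": joint torques, N m; "ee_pos": TCP position; "eef_rot": TCP orientation; "force": force on the tool from outside, world axes, zero at the start; "moment": the same for the moment, N m; "grip_width": finger opening in m.
Only numpy, scipy, OpenCV 4.12 (cv2) and the standard library are available. Lean on these libraries where they do the work, as an engineer would, in place of code of your own. Each camera call takes 0.05 s, during which the arm holds its last target. There are 200 camera calls.

## Working session

There is one attempt and no reset: what is moved stays moved. The work goes in short steps, Python scripts to look and compute and a tool call to move; the robot and the scene stay as the last step left them, time stands still between calls to the robot, and variables do not carry over. Pictures are saved under pics/ and viewed, about 8 in all and at most 12, crops included, and the job is handed in when it is done.

Besides the shell and the picture viewer there is one more tool, called as a command line: name --argument value ..., lists and objects as JSON in quotes. play_rows: Moves the arm, as the interface text tells. Its arguments: {"type":"object","properties":{"steps":{"type":"array"},"force":{"type":"number"}},"required":["steps"]}

```bash
mkdir -p pics; ls; cat > h.py <<'E'
import numpy as np, cv2
from station import ctrl
from scipy.spatial.transform import Rotation as R
def K(c):
    f=210/np.tan(np.radians(c["fovy"])/2); return np.array([[f,0,c["cx"]],[0,f,c["cy"]],[0,0,1.]])
def ray(c,uv):
    p=cv2.undistortPoints(np.array(uv,float).reshape(-1,1,2),K(c),np.array(c["D"],float)).reshape(-1,2)
    W=np.array(c["world_to_cam"]); d=np.c_[p[:,0],-p[:,1],-np.ones(len(p))]@W[:3,:3]
    return -W[:3,:3].T@W[:3,3], d
def onz(c,uv,z):
    o,d=ray(c,uv); return o+d*((z-o[2])/d[:,2])[:,None]
def proj(c,P):
    W=np.array(c["world_to_cam"]); q=np.atleast_2d(P)@W[:3,:3].T+W[:3,3]; q=q*[1,-1,-1]
    return cv2.projectPoints(q,np.zeros(3),np.zeros(3),K(c),np.array(c["D"],float))[0].reshape(-1,2)
def shot(n,name):
    c=ctrl.camera(n); cv2.imwrite(f"pics/{name}.png",c["frame"]); return c
E
python3 - <<'E'
from h import *
import pickle
for n in("top","side"):
    c=shot(n,n+"0"); pickle.dump(c,open(n+"0.pkl","wb")); print(n,c["fovy"],c["cx"],c["cy"],c["D"],ray(c,[[280,210]]))
print(ctrl.get_obs())
E
```

```text
pics
top 46.08152403136192 278.85123301348466 206.41883036550544 [-0.09172677  0.          0.          0.          0.        ] (array([ 0.31964574, -0.00386734,  1.55414565]), array([[ 0.11389582,  0.00708624, -0.99349663]]))
side 43.727142873623606 290.77378006872334 212.24805503700154 [0.01525576 0.         0.         0.         0.        ] (array([-0.17998045, -0.84789868,  1.19337849]), array([[ 0.4076878 ,  0.58405418, -0.70222048]]))
{'time_s': 0.1, 'qpos': array([-1.18963215e+00,  3.00432440e-01,  1.52150944e+00, -3.88803415e-05,
        1.32071299e+00, -6.65844123e-02]), 'joint_vel': array([-6.68530858e-04, -2.14752973e-03, -7.76984286e-04,  5.36181712e-04,
        5.78657751e-04, -2.14004861e-05]), 'tau': array([ 1.25585902e-03, -5.32641721e+01, -3.53283942e+01,  7.09447078e-02,
        2.35047826e-02, -5.14225906e-05]), 'ee_pos': array([ 0.2380231 , -0.49556513,  0.20493785]), 'eef_rot': array([-3.14155956e+00,  1.06236060e-03, -1.12303808e+00]), 'force': array([-0.04340581,  0.50265524, -0.29894408]), 'moment': array([ 0.06327101, -0.02820974, -0.05577757]), 'grip_width': 0.09365021401905742}
```

View pics/top0.png

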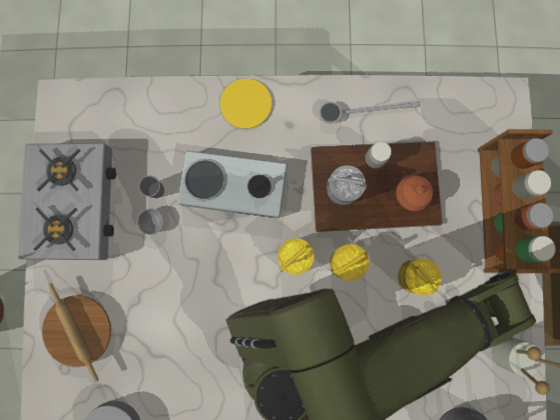

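View pics/side0.png

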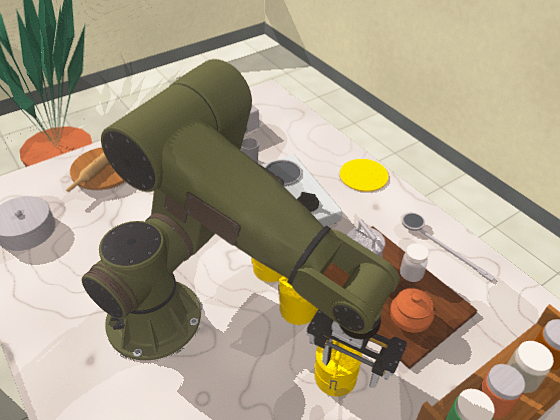

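The top view shows the warmer at (233,183), with its plate at (205,179) and knob at (260,186). The steel carrier is at (347,184), the jar at (378,154) and the pot at (414,193). Yellow decoys sit nearer the robot. The arm blocks most of the carrier in the side view.

```bash
python3 - <<'E'
from h import *
import pickle
c=pickle.load(open("top0.pkl","rb")); f=c["frame"]
a=cv2.resize(f[145:225,170:300],None,fx=6,fy=6,interpolation=cv2.INTER_CUBIC)[:,:400*2]
b=cv2.resize(f[150:220,315:385],None,fx=5,fy=5,interpolation=cv2.INTER_CUBIC)
im=np.zeros((480+0,780,3),np.uint8); im[:480]=a
im2=np.zeros((600,800,3),np.uint8)
a=cv2.resize(f[145:220,170:300],None,fx=4,fy=4,interpolation=cv2.INTER_CUBIC); im2[:300,:520]=a
b=cv2.resize(f[150:210,315:400],None,fx=5,fy=5,interpolation=cv2.INTER_CUBIC); im2[300:600,:425]=b
b=cv2.resize(f[165:206,240:282],None,fx=7,fy=7,interpolation=cv2.INTER_CUBIC); im2[300:587,450:744]=b
cv2.imwrite("pics/crop0.png",im2)
# warmer top: light bluish-grey region contour
for name,uv,z in(("plate",(205,179),.055),("knob",(260,186),.09),("carrier",(347,184),.13),("pot",(414,193),.124),("jar",(379,152),.113)):
    print(name,onz(c,[uv],z).round(3))
E
```

```text
plate [[0.588 0.239 0.055]]
knob [[0.56  0.067 0.09 ]]
carrier [[ 0.559 -0.19   0.13 ]]
pot [[ 0.533 -0.388  0.124]]
jar [[ 0.659 -0.29   0.113]]
```

View pics/crop0.png

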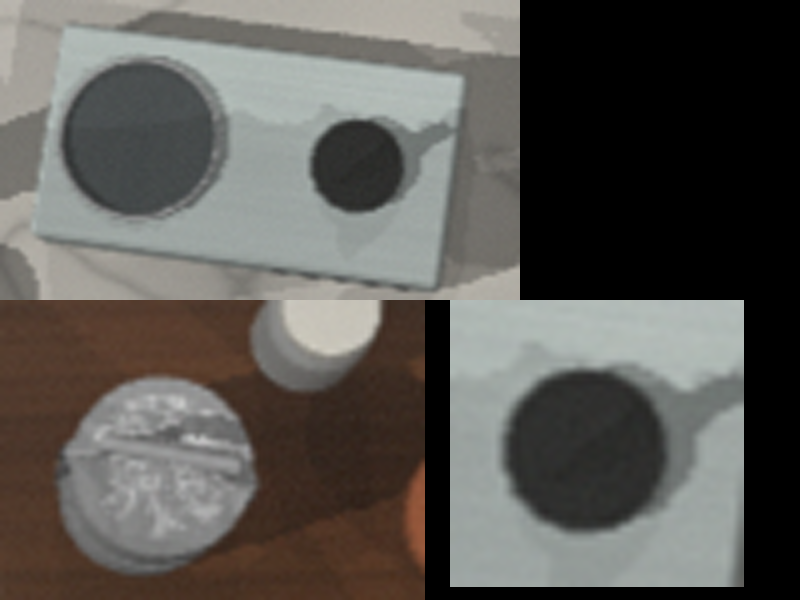

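The crop shows the carrier's bar running from about (336,177.4) to (363,183.4). The knob disc is centred near (259,186.4), with its bar barely visible. Next I'll get exact numbers and a contrast-stretched knob view.

```bash
python3 - <<'E'
from h import *
import pickle
c=pickle.load(open("top0.pkl","rb")); f=c["frame"]; g=cv2.cvtColor(f,cv2.COLOR_BGR2GRAY)
def blob(mask,seed):
    n,l,s,ce=cv2.connectedComponentsWithStats(mask.astype(np.uint8)); 
    m=(l==l[seed[1],seed[0]]).astype(np.uint8); cs=cv2.findContours(m,0,1)[0]; return max(cs,key=cv2.contourArea).reshape(-1,2)
for nm,th,seed,z in(("plate",100,(205,179),.055),("knob",75,(259,186),.06)):
    k=blob(g<th,seed); w=onz(c,k,z)[:,:2]; (x,y),(a,b),_=cv2.fitEllipse((w*1000).astype(np.float32)); print(nm,x,y,a/2,b/2, cv2.fitEllipse(k)[0])
# warmer outline: bluish light
hsv=cv2.cvtColor(f,cv2.COLOR_BGR2HSV); bl=f.astype(int); m=((bl[...,0]-bl[...,2])>3)&(g>90); m=cv2.morphologyEx(m.astype(np.uint8),cv2.MORPH_OPEN,np.ones((3,3)))
k=blob(m>0,(233,185)); w=(onz(c,k,.055)[:,:2]*1000).astype(np.float32); print("warmer",cv2.minAreaRect(w))
P=onz(c,[(336,177.4),(363,183.4),(349.5,180.4)],.168); print("handle",P, np.degrees(np.arctan2(P[0,1]-P[1,1],P[0,0]-P[1,0])))
kn=g[168:206,240:280].astype(float); kn=np.clip((kn-25)*6,0,255).astype(np.uint8)
im=np.zeros((560,800,3),np.uint8); im[:532,:560]=cv2.resize(cv2.cvtColor(kn,8),None,fx=14,fy=14,interpolation=cv2.INTER_CUBIC)
cv2.imwrite("pics/knob0.png",im)
s=pickle.load(open("side0.pkl","rb")); kn=cv2.cvtColor(s["frame"],6)[180:225,285:345]
kn=np.clip((kn.astype(float)-10)*4,0,255).astype(np.uint8); cv2.imwrite("pics/knob_s.png",cv2.resize(kn,None,fx=10,fy=10,interpolation=cv2.INTER_CUBIC))
E
```

```text
plate 587.8780517578125 241.40406799316406 58.07844543457031 58.601524353027344 (204.1091766357422, 179.29759216308594)
knob 565.2736206054688 70.88758850097656 33.53356170654297 34.260284423828125 (259.0633544921875, 185.9950408935547)
warmer ((570.2298583984375, 123.44217681884766), (247.20982360839844, 166.67147827148438), 82.33929443359375)
handle [[ 0.57167629 -0.15373177  0.168     ]
 [ 0.55421705 -0.23049756  0.168     ]
 [ 0.56293818 -0.19211296  0.168     ]] 77.18688811096278
```

View pics/knob0.png

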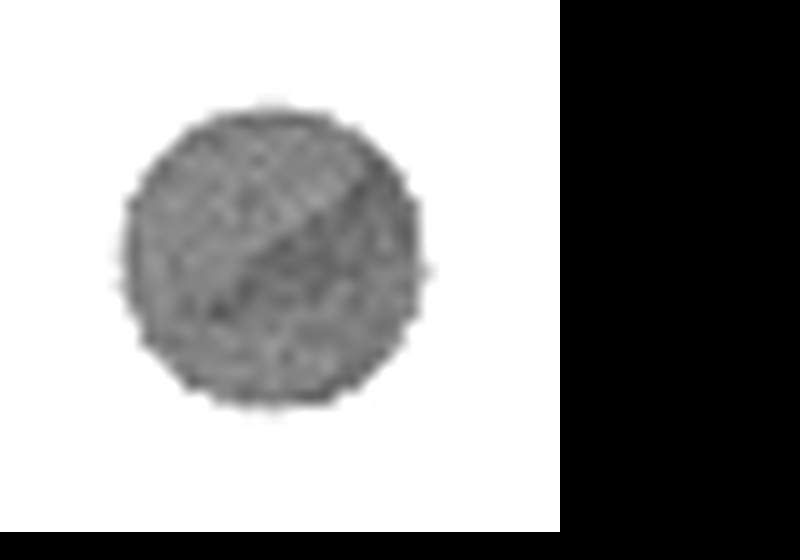

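View pics/knob_s.png

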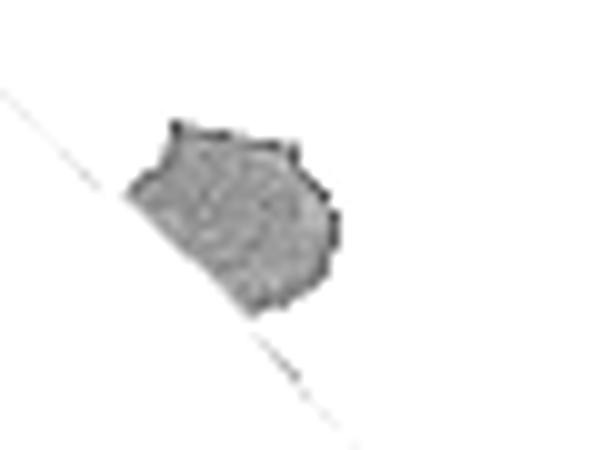

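The stretched crops put the knob bar along about (220,310)–(370,175) in the top crop, so its world yaw is roughly -46°. In the side view its upper silhouette edge runs from (302.5,192.2) to (314.2,194.7).

```bash
cat >> h.py <<'E'
def go(p,yaw,o=None):
    "shift (cm) and rotvec in the tool frame, to TCP p with tool pointing down, tool x at yaw (deg)"
    o=o or ctrl.get_obs(); A=R.from_euler('xyz',o["eef_rot"]); B=R.from_euler('xyz',[np.pi,0,np.radians(yaw)])
    return np.round(A.inv().apply(np.array(p)-o["ee_pos"])*100,2), np.round((A.inv()*B).as_rotvec(),3)
E
python3 - <<'E'
from h import *
import pickle
t=pickle.load(open("top0.pkl","rb"));s=pickle.load(open("side0.pkl","rb"))
print("lid",onz(t,[(348,183.4)],.124))
for z in(.085,.095,.105,.115):
    P=onz(s,[(302.5,192.2),(314.2,194.7)],z); d=P[1]-P[0]; print(z,P[:,:2].round(4).tolist(),np.hypot(*d[:2]),np.degrees(np.arctan2(d[1],d[0])))
for h in (.055,.06,.07,.075): print(h,onz(t,[(259.06,186)],h))
print(go([.563,-.192,.27],-13)); print(go([.563,-.192,.149],-13))
E
```

```text
lid [[ 0.56173104 -0.19349479  0.124     ]]
0.085 [[0.5665, 0.0987], [0.5896, 0.0687]] 0.037851079488928505 -52.47992511417284
0.095 [[0.5598, 0.0902], [0.5827, 0.0604]] 0.03750957990398153 -52.47992511417293
0.105 [[0.5531, 0.0817], [0.5757, 0.0522]] 0.03716808031903462 -52.47992511417287
0.115 [[0.5463, 0.0731], [0.5688, 0.0439]] 0.03682658073408747 -52.479925114172744
0.055 [[0.5659773  0.07113343 0.055     ]]
0.06 [[0.56515573 0.07088328 0.06      ]]
0.07 [[0.56351258 0.07038299 0.07      ]]
0.075 [[0.56269101 0.07013285 0.075     ]]
(array([-13.3 , -42.44,  -6.49]), array([-0.001,  0.001, -0.896]))
(array([-13.29, -42.44,   5.61]), array([-0.001,  0.001, -0.896]))
```

play_rows --steps '[[[0,0,-4,0,0,0,1],[-0.5,-1.5,-6.5,0,0,-0.04,1],[-1.5,-5,-6.5,0,0,-0.11,1],[-2.6,-8.5,-6.5,0,0,-0.18,1],[-3.8,-12,-6.5,0,0,-0.26,1],[-4.9,-15.5,-6.5,0,0,-0.34,1],[-6,-19,-6.5,0,0,-0.42,1],[-7.1,-22.5,-6.5,0,0,-0.5,1],[-8.2,-26,-6.5,0,0,-0.58,1],[-9.3,-29.5,-6.5,0,0,-0.66,1],[-10.4,-33,-6.5,0,0,-0.74,1],[-11.5,-36.5,-6.5,0,0,-0.8,1],[-12.3,-39.5,-6.5,0,0,-0.86,1],[-13,-41.8,-6.5,0,0,-0.896,1],[-13.3,-42.44,-6.5,0,0,-0.896,1],[-13.3,-42.44,-6.5,0,0,-0.896,1]]]' --force 40

```text
time_s: 1.43
ee_pos: [0.5636, -0.1907, 0.2694]
eef_rot: [-3.14, 0.002, -0.226]
force: [-0.2, -0.3, -0.2]
grip_width: 0.094
```

```bash
python3 - <<'E'
from h import *
import pickle
c=shot("side","side1"); pickle.dump(c,open("side1.pkl","wb"))
s=cv2.resize(c["frame"][165:305,265:425],None,fx=5,fy=5,interpolation=cv2.INTER_CUBIC)[:600]; cv2.imwrite("pics/side1c.png",s)
o=ctrl.get_obs(); print(o["time_s"],o["ee_pos"],o["qpos"],o["force"],o["moment"]); print(go([.563,-.192,.149],-13))
E
```

```text
1.4833 [ 0.56288402 -0.19181269  0.26961283] [-3.90266163e-01  3.64718206e-01  1.28770330e+00  5.58501788e-04
  1.49083310e+00 -1.63362290e-01] [-0.02915717 -1.12453844  0.0084202 ] [-0.06668893 -0.05318068  0.00990495]
(array([ 0.03,  0.03, 12.06]), array([-0.001,  0.002, -0.   ]))
```

View pics/side1c.png

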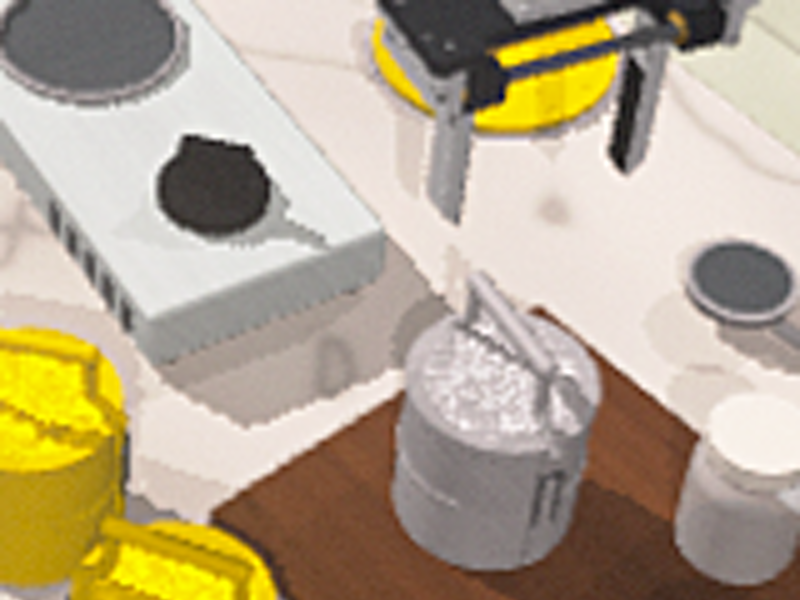

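The side view now shows the carrier clear, with its handle bar from about (360,222) to (375,240). The plate, knob and warmer are fully visible, so I'll cross-check them.

```bash
python3 - <<'E'
from h import *
import pickle
c=pickle.load(open("side1.pkl","rb")); f=c["frame"]; g=cv2.cvtColor(f,6)
P=onz(c,[(360,222),(375,240),(367.5,231)],.168);print("handle",P,np.degrees(np.arctan2(*(P[0]-P[1])[[1,0]])))
n,l,s,ce=cv2.connectedComponentsWithStats((g<110).astype(np.uint8)); m=(l==l[172,283]).astype(np.uint8)
k=max(cv2.findContours(m,0,1)[0],key=cv2.contourArea).reshape(-1,2); w=(onz(c,k,.055)[:,:2]*1000).astype(np.float32); print("plate",cv2.fitEllipse(w),k.min(0),k.max(0))
# collar lower silhouette -> fit circle of knob blob lower half at several z
m=(l==l[202,307]).astype(np.uint8);k=max(cv2.findContours(m,0,1)[0],key=cv2.contourArea).reshape(-1,2); print(k.min(0),k.max(0)); k=k[k[:,1]>200]
for z in(.055,.06,.065,.07):
    w=onz(c,k,z)[:,:2]; A=np.c_[2*w,np.ones(len(w))]; x=np.linalg.lstsq(A,(w**2).sum(1),rcond=None)[0]; print(z,x[:2],np.sqrt(x[2]+x[0]**2+x[1]**2))
E
```

```text
handle [[ 0.56799757 -0.15852067  0.168     ]
 [ 0.55676425 -0.23153439  0.168     ]
 [ 0.562289   -0.19563231  0.168     ]] 81.25350201074163
plate ((592.980712890625, 247.3866424560547), (108.93681335449219, 114.09896087646484), 50.357635498046875) [265 161] [299 182]
[297 192] [318 211]
0.055 [0.56792492 0.07345958] 0.03372373033544631
0.06 [0.56463996 0.06941278] 0.03357560855266534
0.065 [0.56135501 0.06536597] 0.03342748676987935
0.07 [0.55807005 0.06131917] 0.03327936498710078
```

play_rows --steps '[[[0,0.1,3,0,0,0,1],[0,0.17,6,0,0,0,1],[0,0.17,9,0,0,0,1],[0,0.17,11,0,0,0,1],[0,0.17,12,0,0,0,1],[0,0.17,12.1,0,0,0,0.6],[0,0.17,12.1,0,0,0,0.3],[0,0.17,12.1,0,0,0,0],[0,0.17,12.1,0,0,0,0],[0,0.17,12.1,0,0,0,0],[0,0.17,12.1,0,0,0,0],[0,0.17,12.1,0,0,0,0],[0,0.17,12.1,0,0,0,0],[0,0.17,12.1,0,0,0,0]]]' --force 40

```text
time_s: 2.65
ee_pos: [0.5624, -0.1933, 0.1487]
eef_rot: [-3.141, 0.001, -0.227]
force: [-0.6, 0.0, -0.1]
grip_width: 0.0372
```

play_rows --steps '[[[0,0,-0.5,0,0,0,0],[0,0,-1.5,0,0,0,0],[0,0,-3,0,0,0,0],[0,0,-5,0,0,0,0],[0,0,-7,0,0,0,0],[0,0,-9,0,0,0,0],[0,0,-10.5,0,0,0,0],[0,0,-11.5,0,0,0,0],[0,0,-12,0,0,0,0],[0,0,-12,0,0,0,0],[0,0,-12,0,0,0,0]]]'

```text
time_s: 3.57
ee_pos: [0.5624, -0.1934, 0.2681]
eef_rot: [-3.141, 0.002, -0.227]
force: [-0.0, 0.4, -0.6]
grip_width: 0.0005
```

```bash
python3 - <<'E'
from h import *
o=ctrl.get_obs(); print(o["time_s"],o["ee_pos"],o["eef_rot"],o["grip_width"],o["force"],o["moment"]); 
y=np.degrees(o["eef_rot"][2])
print(go([.588,.241,.27],y+41)); print(go([.588,.241,.186],y+41))
E
```

```text
3.5667 [ 0.56237893 -0.19340518  0.26813624] [-3.14067962e+00  2.17816825e-03 -2.26940317e-01] 0.00045164954822244323 [-0.02242988  0.41861853 -0.55502037] [ 0.02731439 -0.06127065  0.0337822 ]
(array([ -7.28, -42.9 ,  -0.13]), array([-0.002,  0.002, -0.716]))
(array([ -7.26, -42.9 ,   8.27]), array([-0.002,  0.002, -0.716]))
```

The fingers hadn't finished closing when I lifted. I'll check that the carrier hasn't moved before trying again.

```bash
python3 - <<'E'
from h import *
import pickle
a=pickle.load(open("side1.pkl","rb"))["frame"]; c=shot("side","side2"); b=c["frame"]
d=np.abs(a[208:285,340:388].astype(int)-b[208:285,340:388]).max(2); print((d>40).sum(), d.mean())
s1=a[200:290,330:400]; s2=b[200:290,330:400]; cv2.imwrite("pics/cmp.png",cv2.resize(np.hstack([s1,s2]),None,fx=5,fy=5,interpolation=cv2.INTER_CUBIC))
E
```

```text
5 3.053030303030303
```

View pics/cmp.png

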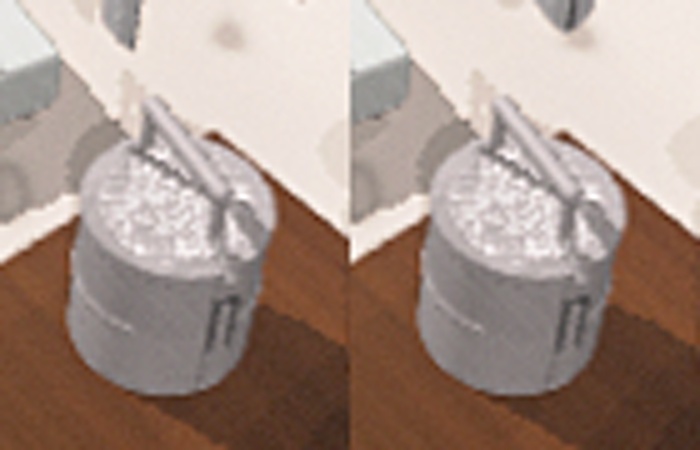

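The carrier hasn't moved. I'll go down again with the hand half open and allow enough rows for the fingers to close.

play_rows --steps '[[[0,0,0,0,0,0,0.5],[0,0,0,0,0,0,0.5],[0,0,0,0,0,0,0.5],[0,0,0,0,0,0,0.5],[0,0,0,0,0,0,0.5],[0,0,2,0,0,0,0.5],[0,0,4,0,0,0,0.5],[0,0,7,0,0,0,0.5],[0,0,10,0,0,0,0.5],[0,0,11.5,0,0,0,0.5],[0,0,11.9,0,0,0,0.5],[0,0,11.9,0,0,0,0.5],[0,0,11.9,0,0,0,0],[0,0,11.9,0,0,0,0],[0,0,11.9,0,0,0,0],[0,0,11.9,0,0,0,0],[0,0,11.9,0,0,0,0],[0,0,11.9,0,0,0,0],[0,0,11.9,0,0,0,0],[0,0,11.9,0,0,0,0]]]' --force 40

```text
time_s: 5.28
ee_pos: [0.5622, -0.1935, 0.1491]
eef_rot: [-3.141, 0.002, -0.227]
force: [0.8, -2.9, 1.9]
grip_width: 0.0105
```

play_rows --steps '[[[0,0,0,0,0,0,0],[0,0,0,0,0,0,0],[0,0,0,0,0,0,0],[0,0,0,0,0,0,0]]]'

```text
time_s: 5.62
ee_pos: [0.5622, -0.1936, 0.1491]
eef_rot: [-3.141, 0.002, -0.227]
force: [1.0, -1.9, 0.8]
grip_width: 0.0108
```

play_rows --steps '[[[0,0,-0.3,0,0,0,0],[0,0,-0.8,0,0,0,0],[0,0,-1.8,0,0,0,0],[0,0,-3,0,0,0,0],[0,0,-4.5,0,0,0,0],[0,0,-6,0,0,0,0],[0,0,-7.5,0,0,0,0],[0,0,-9,0,0,0,0],[0,0,-10.2,0,0,0,0],[0,0,-11,0,0,0,0],[0,0,-11.7,0,0,0,0],[0,0,-12,0,0,0,0],[0,0,-12,0,0,0,0]]]'

```text
time_s: 6.7
ee_pos: [0.5625, -0.1937, 0.2697]
eef_rot: [-3.141, 0.001, -0.227]
force: [-0.6, -0.2, -6.2]
grip_width: 0.0108
```

```bash
python3 - <<'E'
from h import *
o=ctrl.get_obs(); print(o["time_s"],o["ee_pos"],o["eef_rot"],o["grip_width"],o["force"],o["moment"]); 
y=np.degrees(o["eef_rot"][2])
print(go([.588,.241,.27],y+41)); print(go([.588,.241,.186],y+41))
E
```

```text
6.7 [ 0.56247725 -0.19366492  0.26967771] [-3.14122333e+00  1.23911676e-03 -2.27091672e-01] 0.010755660460399583 [-0.56921692 -0.21499039 -6.21215092] [-0.06722252 -0.05003557 -0.03396268]
(array([-7.300e+00, -4.293e+01, -1.000e-02]), array([-0.001,  0.001, -0.716]))
(array([ -7.29, -42.92,   8.39]), array([-0.001,  0.001, -0.716]))
```

play_rows --steps '[[[-0.05,-0.3,0,0,0,-0.005,0],[-0.2,-1.2,0,0,0,-0.02,0],[-0.46,-2.7,0,0,0,-0.045,0],[-0.8,-4.7,0,0,0,-0.08,0],[-1.22,-7.2,0,0,0,-0.12,0],[-1.7,-10,0,0,0,-0.167,0],[-2.2,-13,0,0,0,-0.217,0],[-2.75,-16.2,0,0,0,-0.27,0],[-3.3,-19.5,0,0,0,-0.325,0],[-3.88,-22.8,0,0,0,-0.38,0],[-4.44,-26.1,0,0,0,-0.435,0],[-5,-29.3,0,0,0,-0.49,0],[-5.5,-32.4,0,0,0,-0.54,0],[-6,-35.2,0,0,0,-0.587,0],[-6.4,-37.7,0,0,0,-0.628,0],[-6.75,-39.8,0,0,0,-0.663,0],[-7.05,-41.4,0,0,0,-0.69,0],[-7.2,-42.4,0,0,0,-0.707,0],[-7.3,-42.93,0,0,0,-0.716,0],[-7.3,-42.93,0,0,0,-0.716,0]]]'

```text
time_s: 8.37
ee_pos: [0.5878, 0.2418, 0.2697]
eef_rot: [-3.14, 0.001, 0.49]
force: [0.6, 0.5, -6.5]
grip_width: 0.011
```

```bash
python3 - <<'E'
from h import *
c=shot("side","side3"); f=c["frame"]
o=ctrl.get_obs(); print(o["time_s"],o["ee_pos"],o["eef_rot"],o["qpos"],o["grip_width"],o["force"],o["joint_vel"].round(3)); 
print(go([.588,.241,.186],np.degrees(o["eef_rot"][2])))
cv2.imwrite("pics/side3c.png",cv2.resize(f[80:230,190:350],None,fx=4,fy=4,interpolation=cv2.INTER_CUBIC))
E
```

```text
8.4167 [0.58793065 0.24088703 0.26978454] [-3.14061399e+00  1.04967548e-03  4.88768796e-01] [ 3.30879115e-01  4.62652687e-01  1.15178713e+00  8.02169687e-04
  1.52834335e+00 -1.57923688e-01] 0.011004814151785149 [-0.04931919 -0.47002597 -6.32033036] [-0.022 -0.008  0.006 -0.003 -0.001  0.002]
(array([0.02, 0.  , 8.38]), array([-0.001,  0.001, -0.   ]))
```

View pics/side3c.png

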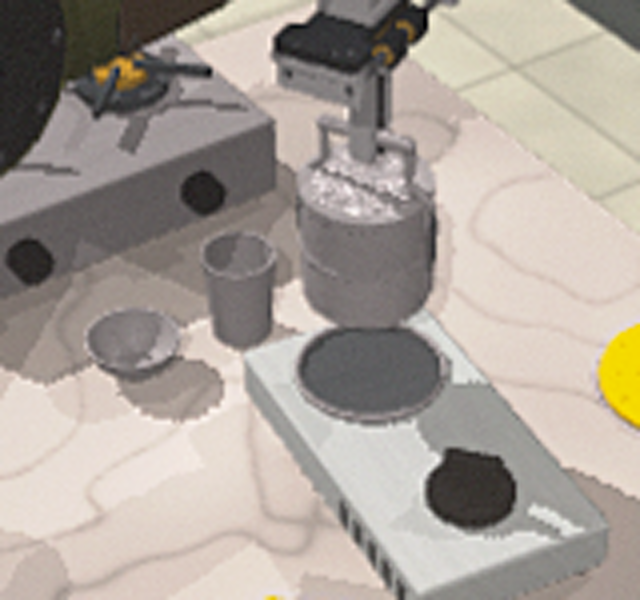

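The carrier hangs upright and is centred over the plate, with the tumbler and bowl clear to the left. Lowering it now.

play_rows --steps '[[[0,0,1,0,0,0,0],[0,0,2.5,0,0,0,0],[0,0,4,0,0,0,0],[0,0,5.5,0,0,0,0],[0,0,6.7,0,0,0,0],[0,0,7.3,0,0,0,0],[0,0,7.7,0,0,0,0],[0,0,8,0,0,0,0],[0,0,8.15,0,0,0,0],[0,0,8.25,0,0,0,0],[0,0,8.3,0,0,0,0],[0,0,8.3,0,0,0,0]]]'

```text
time_s: 9.42
ee_pos: [0.5879, 0.241, 0.1871]
eef_rot: [-3.141, 0.001, 0.489]
force: [0.3, -0.4, -5.6]
grip_width: 0.0108
```

play_rows --steps '[[[0,0,0.05,0,0,0,0],[0,0,0.1,0,0,0,0],[0,0,0.12,0,0,0,0],[0,0,0.12,0,0,0,0]]]'

```text
time_s: 9.75
ee_pos: [0.5881, 0.241, 0.1863]
eef_rot: [-3.141, -0.0, 0.489]
force: [0.9, -0.2, -4.1]
grip_width: 0.0107
```

play_rows --steps '[[[0,0,0.05,0,0,0,0],[0,0,0.1,0,0,0,0],[0,0,0.1,0,0,0,0]]]'

```text
time_s: 10.0
ee_pos: [0.5886, 0.2411, 0.186]
eef_rot: [-3.141, -0.002, 0.489]
force: [2.7, 0.3, 0.7]
grip_width: 0.0109
```

```bash
python3 - <<'E'
from h import *
c=shot("side","side4"); f=c["frame"]
o=ctrl.get_obs(); print(o["time_s"],o["ee_pos"],o["force"],o["moment"])
cv2.imwrite("pics/side4c.png",cv2.resize(f[100:210,235:335],None,fx=5,fy=5,interpolation=cv2.INTER_CUBIC))
E
```

```text
10.05 [0.58855972 0.24106946 0.18601228] [3.08941415 0.32677112 2.76823263] [-0.02219203 -0.51863787  0.04548382]
```

View pics/side4c.png

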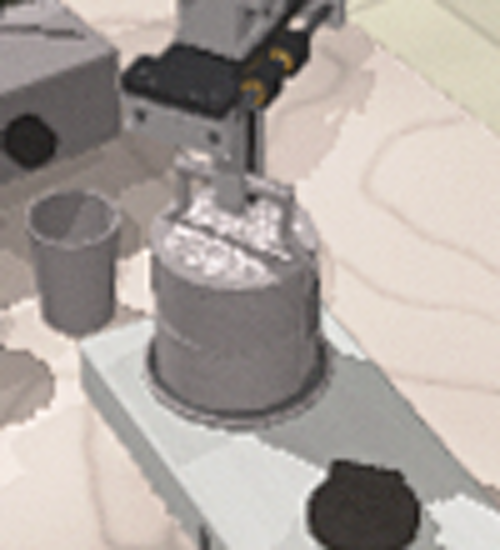

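The carrier sits inside the rim with a visible even gap, at the height I expected. Releasing.

play_rows --steps '[[[0,0,0,0,0,0,0.4],[0,0,0,0,0,0,0.4],[0,0,0,0,0,0,0.4],[0,0,0,0,0,0,0.4],[0,0,0,0,0,0,0.4],[0,0,0,0,0,0,0.4],[0,0,-1,0,0,0,0.4],[0,0,-3,0,0,0,0.4],[0,0,-6,0,0,0,0.4],[0,0,-9,0,0,0,0.4],[0,0,-9,0,0,0,0.4]]]'

```text
time_s: 10.97
ee_pos: [0.5896, 0.2414, 0.2835]
eef_rot: [3.14, -0.011, 0.489]
force: [0.8, 0.5, 0.9]
grip_width: 0.0378
```

```bash
python3 - <<'E'
from h import *
o=ctrl.get_obs(); print(o["time_s"],o["ee_pos"],o["eef_rot"],o["grip_width"],o["force"],o["moment"])
for z in (.17,): print(go([.565,.071,z],40), go([.565,.071,.19],40), go([.565,.071,.25],40))
E
```

```text
10.9667 [0.58960713 0.24142407 0.2834803 ] [ 3.14047756 -0.01146187  0.48879394] 0.03777960289734628 [0.8156029  0.46580529 0.87098105] [-0.04146692 -0.1068061   0.00384158]
(array([-10.3 ,  13.88,  11.25]), array([ 0.002, -0.011, -0.209])) (array([-10.28,  13.88,   9.25]), array([ 0.002, -0.011, -0.209])) (array([-10.21,  13.89,   3.25]), array([ 0.002, -0.011, -0.209]))
```

The carrier is released. Now over the knob.

play_rows --steps '[[[0,0,0,0,0,0,0.4],[-1,1.4,0,0,0,-0.02,0.4],[-2.6,3.5,0.3,0,-0.003,-0.05,0.4],[-4.4,6,1,0,-0.006,-0.09,0.4],[-6.2,8.4,2,0,-0.011,-0.13,0.4],[-8,10.8,3,0,-0.011,-0.17,0.4],[-9.4,12.7,3.3,0,-0.011,-0.2,0.4],[-10.1,13.7,3.5,0,-0.011,-0.209,0.4],[-10.2,13.9,5,0.002,-0.011,-0.209,0.4],[-10.25,13.9,8,0.002,-0.011,-0.209,0.4],[-10.3,13.9,11,0.002,-0.011,-0.209,0.4],[-10.3,13.9,14,0.002,-0.011,-0.209,0.4],[-10.3,13.9,16.5,0.002,-0.011,-0.209,0.4],[-10.3,13.9,17.3,0.002,-0.011,-0.209,0.4],[-10.3,13.9,17.3,0.002,-0.011,-0.209,0.4]]]'

```text
time_s: 12.22
ee_pos: [0.5647, 0.071, 0.1075]
eef_rot: [-3.14, 0.003, 0.698]
force: [-0.3, -1.0, 0.2]
grip_width: 0.0376
```

```bash
python3 - <<'E'
from h import *
c=shot("side","side5"); f=c["frame"]
o=ctrl.get_obs(); print(o["time_s"],o["ee_pos"],o["eef_rot"],o["qpos"],o["grip_width"],o["force"],o["moment"])
print(go([.565,.071,.071],40))
cv2.imwrite("pics/side5c.png",cv2.resize(f[100:230,240:360],None,fx=4.5,fy=4.5,interpolation=cv2.INTER_CUBIC))
E
```

```text
12.2667 [0.56564967 0.07109431 0.10951037] [-3.14126195e+00  6.11251149e-04  6.97762345e-01] [ 6.08335138e-02  4.38696470e-01  1.56559099e+00 -1.07588935e-04
  1.13799328e+00 -6.36883572e-01] 0.03769280809748904 [ 0.29361576 -0.4071657   1.40674072] [ 0.04726677 -0.10321421 -0.03175277]
(array([-0.05, -0.03,  3.85]), array([-0.   ,  0.001, -0.   ]))
```

View pics/side5c.png

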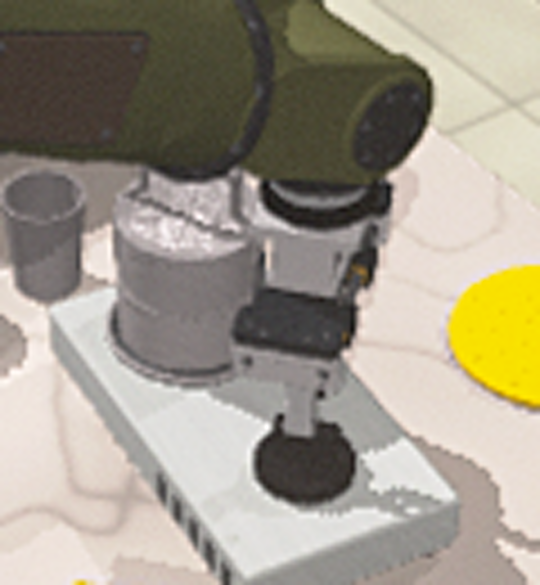

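The carrier stands upright on the plate and the gripper is aligned across the bar. Descending in stages.

play_rows --steps '[[[0,0,0.5,0,0,0,0.4],[0,0,1.1,0,0,0,0.4],[0,0,1.7,0,0,0,0.4],[0,0,2.2,0,0,0,0.4],[0,0,2.7,0,0,0,0.4],[0,0,3.1,0,0,0,0.4],[0,0,3.2,0,0,0,0.4],[0,0,3.2,0,0,0,0.4]]]'

```text
time_s: 12.93
ee_pos: [0.5655, 0.0711, 0.0772]
eef_rot: [-3.141, 0.001, 0.698]
force: [0.2, -0.2, -0.2]
grip_width: 0.0377
```

play_rows --steps '[[[0,0,0.2,0,0,0,0.4],[0,0,0.4,0,0,0,0.4],[0,0,0.5,0,0,0,0.4],[0,0,0.5,0,0,0,0.4]]]'

```text
time_s: 13.27
ee_pos: [0.5654, 0.071, 0.072]
eef_rot: [-3.141, 0.001, 0.698]
force: [0.9, 0.7, -0.4]
grip_width: 0.0371
```

play_rows --steps '[[[0,0,0,0,0,0,0.1],[0,0,0,0,0,0,0.1],[0,0,0,0,0,0,0.05],[0,0,0,0,0,0,0],[0,0,0,0,0,0,0],[0,0,0,0,0,0,0],[0,0,0,0,0,0,0]]]' --force 8

```text
time_s: 13.85
ee_pos: [0.5658, 0.0714, 0.0721]
eef_rot: [-3.141, 0.0, 0.698]
force: [4.2, 3.6, -2.1]
grip_width: 0.012
```

```bash
cat > st.py <<'E'
from h import *
o=ctrl.get_obs(); A=R.from_euler('xyz',o["eef_rot"])
print("t",o["time_s"],"p",o["ee_pos"].round(5),"yaw",np.degrees(o["eef_rot"][2]).round(2),"tilt",(o["eef_rot"][:2]%(2*np.pi)-[np.pi,0]).round(4),"F",o["force"].round(2),"M",o["moment"].round(3),"w",round(o["grip_width"],4),"q6",o["qpos"][5].round(4),"tau6",o["tau"][5].round(3))
E
python3 st.py
```

```text
t 13.85 p [0.5658  0.07138 0.07207] yaw 39.98 tilt [0.0005 0.0001] F [ 4.22  3.64 -2.12] M [ 0.671 -0.954 -0.105] w 0.012 q6 -0.6368 tau6 -0.072
```

play_rows --steps '[[[0.06,0,0,0,0,0,0],[0.06,0,0,0,0,0,0],[0.06,0,0,0,0,0,0]]]'

```text
time_s: 14.1
ee_pos: [0.5659, 0.0715, 0.0721]
eef_rot: [-3.141, 0.001, 0.698]
force: [-3.0, -3.1, 2.0]
grip_width: 0.0121
```

```bash
python3 st.py
```

```text
t 14.1 p [0.56591 0.07145 0.07205] yaw 39.98 tilt [0.0008 0.0012] F [-3.04 -3.05  2.03] M [-0.586  0.604 -0.038] w 0.0121 q6 -0.6362 tau6 -0.072
```

play_rows --steps '[[[0,0,0,0,0,0,0],[0,0,0,0,0,0,0],[0,0,0,0,0,0,0],[0,0,0,0,0,0,0]]]' --force 40

```text
time_s: 14.43
ee_pos: [0.5659, 0.0715, 0.0721]
eef_rot: [-3.141, 0.001, 0.698]
force: [-1.7, -1.0, 1.6]
grip_width: 0.0114
```

```bash
python3 st.py
```

```text
t 14.4333 p [0.56591 0.07145 0.07209] yaw 39.97 tilt [0.0008 0.0012] F [-1.71 -0.96  1.6 ] M [-0.192  0.26  -0.114] w 0.0114 q6 -0.6362 tau6 -0.142
```

Gripped and centred. Position 1 or higher means at least 15° of safe travel, so I'll turn anticlockwise in 3° steps and read the torque at each one.

play_rows --steps '[[[0,0,0,0,0,-0.05,0],[0,0,0,0,0,-0.05,0],[0,0,0,0,0,-0.05,0]]]'

```text
time_s: 14.68
ee_pos: [0.566, 0.0715, 0.0721]
eef_rot: [-3.141, 0.001, 0.747]
force: [-0.5, -0.4, 0.8]
grip_width: 0.0118
```

```bash
python3 st.py
```

```text
t 14.6833 p [0.56595 0.07145 0.0721 ] yaw 42.77 tilt [0.0007 0.0011] F [-0.53 -0.43  0.79] M [-0.171  0.11  -0.091] w 0.0118 q6 -0.6851 tau6 -0.494
```

play_rows --steps '[[[0,0,0,0,0,-0.05,0],[0,0,0,0,0,-0.05,0],[0,0,0,0,0,-0.05,0]]]'

```text
time_s: 14.93
ee_pos: [0.566, 0.0715, 0.0721]
eef_rot: [-3.141, 0.001, 0.795]
force: [-1.9, -0.5, 1.1]
grip_width: 0.0119
```

```bash
python3 st.py
```

```text
t 14.9333 p [0.56595 0.07146 0.0721 ] yaw 45.53 tilt [0.0008 0.0011] F [-1.86 -0.45  1.08] M [-0.185  0.023 -0.102] w 0.0119 q6 -0.7331 tau6 -0.411
```

play_rows --steps '[[[0,0,0,0,0,-0.05,0],[0,0,0,0,0,-0.05,0],[0,0,0,0,0,-0.05,0]]]'

```text
time_s: 15.18
ee_pos: [0.566, 0.0715, 0.0721]
eef_rot: [-3.141, 0.001, 0.842]
force: [-1.0, -0.4, 1.6]
grip_width: 0.0116
```

```bash
python3 st.py
```

```text
t 15.1833 p [0.56595 0.07151 0.07208] yaw 48.26 tilt [0.0008 0.001 ] F [-1.01 -0.4   1.6 ] M [-0.115  0.07   0.004] w 0.0116 q6 -0.7807 tau6 -0.334
```

play_rows --steps '[[[0,0,0,0,0,-0.05,0],[0,0,0,0,0,-0.05,0],[0,0,0,0,0,-0.05,0]]]'

```text
time_s: 15.43
ee_pos: [0.566, 0.0715, 0.0721]
eef_rot: [-3.141, 0.001, 0.89]
force: [-0.5, -0.4, 1.2]
grip_width: 0.0114
```

```bash
python3 st.py
```

```text
t 15.4333 p [0.56596 0.07154 0.07209] yaw 50.99 tilt [0.0008 0.001 ] F [-0.53 -0.43  1.23] M [-0.043  0.086  0.036] w 0.0114 q6 -0.8283 tau6 -0.276
```

play_rows --steps '[[[0,0,0,0,0,-0.05,0],[0,0,0,0,0,-0.05,0],[0,0,0,0,0,-0.05,0]]]'

```text
time_s: 15.68
ee_pos: [0.566, 0.0715, 0.0721]
eef_rot: [-3.141, 0.001, 0.938]
force: [-0.3, -0.5, -0.1]
grip_width: 0.0117
```

```bash
python3 st.py
```

```text
t 15.6833 p [0.56603 0.07155 0.07209] yaw 53.72 tilt [0.0008 0.0008] F [-0.27 -0.51 -0.13] M [0.004 0.01  0.181] w 0.0117 q6 -0.8758 tau6 -0.135
```

play_rows --steps '[[[0,0,0,0,0,-0.05,0],[0,0,0,0,0,-0.05,0],[0,0,0,0,0,-0.05,0]]]'

```text
time_s: 15.93
ee_pos: [0.566, 0.0716, 0.0721]
eef_rot: [-3.141, 0.001, 0.985]
force: [-2.0, 0.2, 0.8]
grip_width: 0.0119
```

```bash
python3 st.py
```

```text
t 15.9333 p [0.56602 0.07161 0.07209] yaw 56.44 tilt [0.0008 0.0008] F [-2.    0.2   0.85] M [0.048 0.023 0.155] w 0.0119 q6 -0.9233 tau6 -0.074
```

play_rows --steps '[[[0,0,0,0,0,-0.03,0],[0,0,0,0,0,-0.03,0],[0,0,0,0,0,-0.03,0]]]'

```text
time_s: 16.18
ee_pos: [0.566, 0.0716, 0.0721]
eef_rot: [-3.141, 0.001, 1.013]
force: [-0.7, 0.0, 0.2]
grip_width: 0.0119
```

```bash
python3 st.py
```

```text
t 16.1833 p [0.56602 0.07159 0.07208] yaw 58.04 tilt [0.0008 0.0008] F [-0.69  0.01  0.22] M [ 0.009 -0.021  0.047] w 0.0119 q6 -0.9512 tau6 -0.032
```

play_rows --steps '[[[0,0,0,0,0,-0.04,0],[0,0,0,0,0,-0.04,0],[0,0,0,0,0,-0.04,0]]]'

```text
time_s: 16.43
ee_pos: [0.566, 0.0716, 0.0721]
eef_rot: [-3.141, 0.001, 1.051]
force: [-0.9, -0.1, 1.3]
grip_width: 0.0116
```

```bash
python3 st.py
```

```text
t 16.4333 p [0.56602 0.0716  0.07209] yaw 60.2 tilt [0.0009 0.0007] F [-0.94 -0.08  1.33] M [-0.087  0.082 -0.158] w 0.0116 q6 -0.989 tau6 -0.371
```

play_rows --steps '[[[0,0,0,0,0,-0.03,0],[0,0,0,0,0,-0.03,0],[0,0,0,0,0,-0.03,0]]]'

```text
time_s: 16.68
ee_pos: [0.566, 0.0716, 0.0721]
eef_rot: [-3.141, 0.001, 1.079]
force: [-0.7, -0.4, 1.0]
grip_width: 0.0116
```

```bash
python3 st.py
```

```text
t 16.6833 p [0.56601 0.07159 0.07207] yaw 61.81 tilt [0.0009 0.0007] F [-0.67 -0.43  0.97] M [-0.089  0.009 -0.182] w 0.0116 q6 -1.0171 tau6 -0.319
```

play_rows --steps '[[[0,0,0,0,0,-0.03,0],[0,0,0,0,0,-0.03,0],[0,0,0,0,0,-0.03,0]]]'

```text
time_s: 16.93
ee_pos: [0.5661, 0.0716, 0.0721]
eef_rot: [-3.141, 0.001, 1.107]
force: [-0.8, -0.5, -0.2]
grip_width: 0.0116
```

```bash
python3 st.py
```

```text
t 16.9333 p [0.56606 0.0716  0.07212] yaw 63.43 tilt [0.0008 0.0005] F [-0.82 -0.53 -0.17] M [ 0.02  -0.009 -0.253] w 0.0116 q6 -1.0454 tau6 -0.329
```

play_rows --steps '[[[0,0,0,0,0,-0.025,0],[0,0,0,0,0,-0.025,0],[0,0,0,0,0,-0.025,0]]]'

```text
time_s: 17.18
ee_pos: [0.566, 0.0716, 0.0721]
eef_rot: [-3.141, 0.001, 1.132]
force: [0.1, 0.3, 0.8]
grip_width: 0.0119
```

```bash
python3 st.py
```

```text
t 17.1833 p [0.56602 0.07163 0.07207] yaw 64.86 tilt [0.001  0.0006] F [0.12 0.32 0.8 ] M [ 0.044 -0.041 -0.034] w 0.0119 q6 -1.0703 tau6 -0.189
```

That was a detent rather than the stop, because the torque is falling again. Continuing.

play_rows --steps '[[[0,0,0,0,0,-0.045,0],[0,0,0,0,0,-0.045,0],[0,0,0,0,0,-0.045,0]]]'

```text
time_s: 17.43
ee_pos: [0.566, 0.0717, 0.0721]
eef_rot: [-3.141, 0.0, 1.176]
force: [0.2, 0.0, 0.1]
grip_width: 0.0115
```

```bash
python3 st.py
```

```text
t 17.4333 p [0.56605 0.07167 0.07209] yaw 67.37 tilt [0.0009 0.0005] F [0.2  0.04 0.08] M [ 0.058 -0.095  0.032] w 0.0115 q6 -1.114 tau6 -0.267
```

play_rows --steps '[[[0,0,0,0,0,-0.045,0],[0,0,0,0,0,-0.045,0],[0,0,0,0,0,-0.045,0]]]'

```text
time_s: 17.68
ee_pos: [0.5661, 0.0717, 0.0721]
eef_rot: [-3.141, 0.0, 1.219]
force: [0.0, 0.4, -0.3]
grip_width: 0.0117
```

```bash
python3 st.py
```

```text
t 17.6833 p [0.56605 0.07165 0.07209] yaw 69.84 tilt [0.0009 0.0005] F [ 0.05  0.36 -0.35] M [ 0.082 -0.055  0.01 ] w 0.0117 q6 -1.1571 tau6 -0.285
```

play_rows --steps '[[[0,0,0,0,0,-0.035,0],[0,0,0,0,0,-0.035,0],[0,0,0,0,0,-0.035,0]]]'

```text
time_s: 17.93
ee_pos: [0.5661, 0.0717, 0.0721]
eef_rot: [-3.141, 0.0, 1.252]
force: [-0.8, 0.6, 0.8]
grip_width: 0.0118
```

```bash
python3 st.py
```

```text
t 17.9333 p [0.56607 0.0717  0.07211] yaw 71.74 tilt [0.0009 0.0004] F [-0.76  0.6   0.8 ] M [ 0.125 -0.148  0.051] w 0.0118 q6 -1.1902 tau6 -0.186
```

play_rows --steps '[[[0,0,0,0,0,-0.03,0],[0,0,0,0,0,-0.03,0],[0,0,0,0,0,-0.03,0]]]'

```text
time_s: 18.18
ee_pos: [0.5661, 0.0717, 0.0721]
eef_rot: [-3.141, 0.0, 1.28]
force: [-0.1, 0.7, 0.6]
grip_width: 0.0112
```

```bash
python3 st.py
```

```text
t 18.1833 p [0.56608 0.07173 0.07211] yaw 73.37 tilt [0.0008 0.0004] F [-0.09  0.68  0.56] M [ 0.216 -0.144  0.175] w 0.0112 q6 -1.2185 tau6 0.002
```

play_rows --steps '[[[0,0,0,0,0,-0.045,0],[0,0,0,0,0,-0.045,0],[0,0,0,0,0,-0.045,0]]]'

```text
time_s: 18.43
ee_pos: [0.5661, 0.0717, 0.0721]
eef_rot: [-3.141, 0.0, 1.324]
force: [0.3, 0.9, 0.6]
grip_width: 0.0117
```

```bash
python3 st.py
```

```text
t 18.4333 p [0.56608 0.07174 0.07207] yaw 75.84 tilt [0.0009 0.0003] F [0.26 0.9  0.62] M [ 0.251 -0.175  0.214] w 0.0117 q6 -1.2617 tau6 -0.028
```

play_rows --steps '[[[0,0,0,0,0,-0.04,0],[0,0,0,0,0,-0.04,0],[0,0,0,0,0,-0.04,0]]]'

```text
time_s: 18.68
ee_pos: [0.5661, 0.0717, 0.0721]
eef_rot: [-3.141, 0.0, 1.362]
force: [-0.1, 1.2, 1.1]
grip_width: 0.0118
```

```bash
python3 st.py
```

```text
t 18.6833 p [0.56606 0.07175 0.07209] yaw 78.01 tilt [0.0009 0.0003] F [-0.12  1.22  1.08] M [ 0.187 -0.115  0.101] w 0.0118 q6 -1.2996 tau6 -0.139
```

play_rows --steps '[[[0,0,0,0,0,-0.035,0],[0,0,0,0,0,-0.035,0],[0,0,0,0,0,-0.035,0]]]'

```text
time_s: 18.93
ee_pos: [0.5661, 0.0717, 0.0721]
eef_rot: [-3.141, 0.0, 1.394]
force: [-0.5, 0.5, 0.5]
grip_width: 0.012
```

```bash
python3 st.py
```

```text
t 18.9333 p [0.56609 0.07172 0.07211] yaw 79.89 tilt [0.0009 0.0003] F [-0.52  0.47  0.52] M [ 0.121 -0.108 -0.147] w 0.012 q6 -1.3324 tau6 -0.315
```

play_rows --steps '[[[0,0,0,0,0,-0.03,0],[0,0,0,0,0,-0.03,0],[0,0,0,0,0,-0.03,0]]]'

```text
time_s: 19.18
ee_pos: [0.5661, 0.0717, 0.0721]
eef_rot: [-3.141, 0.0, 1.422]
force: [0.6, 1.1, 0.4]
grip_width: 0.0121
```

```bash
python3 st.py
```

```text
t 19.1833 p [0.56606 0.07175 0.07209] yaw 81.5 tilt [0.0009 0.0001] F [0.57 1.08 0.45] M [ 0.193 -0.079 -0.215] w 0.0121 q6 -1.3606 tau6 -0.342
```

play_rows --steps '[[[0,0,0,0,0,-0.03,0],[0,0,0,0,0,-0.03,0],[0,0,0,0,0,-0.03,0]]]'

```text
time_s: 19.43
ee_pos: [0.5661, 0.0718, 0.0721]
eef_rot: [-3.141, 0.0, 1.451]
force: [-1.6, 0.9, 0.5]
grip_width: 0.0117
```

```bash
python3 st.py
```

```text
t 19.4333 p [0.56605 0.07175 0.07208] yaw 83.12 tilt [0.001  0.0001] F [-1.55  0.92  0.52] M [ 0.272 -0.083 -0.304] w 0.0117 q6 -1.3889 tau6 -0.454
```

play_rows --steps '[[[0,0,0,0,0,-0.02,0],[0,0,0,0,0,-0.02,0],[0,0,0,0,0,-0.02,0]]]'

```text
time_s: 19.68
ee_pos: [0.5661, 0.0718, 0.0721]
eef_rot: [-3.141, 0.0, 1.47]
force: [-0.4, 1.1, 0.3]
grip_width: 0.0112
```

```bash
python3 st.py
```

```text
t 19.6833 p [0.56605 0.07178 0.07212] yaw 84.24 tilt [0.001 0.   ] F [-0.39  1.08  0.26] M [ 0.224 -0.107 -0.284] w 0.0112 q6 -1.4085 tau6 -0.438
```

play_rows --steps '[[[0,0,0,0,0,-0.02,0],[0,0,0,0,0,-0.02,0]]]'

```text
time_s: 19.85
ee_pos: [0.5661, 0.0718, 0.0721]
eef_rot: [-3.141, -0.0, 1.492]
force: [-0.3, 0.5, 1.1]
grip_width: 0.0117
```

```bash
python3 st.py; python3 - <<'E'
from h import *
m=[]
for i in range(6):
    ctrl.camera("side"); o=ctrl.get_obs(); m.append([o["moment"][2],o["tau"][5],np.degrees(o["eef_rot"][2])])
print(np.round(m,3).tolist(),np.mean(m,0))
E
```

```text
t 19.85 p [0.56605 0.0718  0.0721 ] yaw 85.46 tilt [1.0000e-03 6.2831e+00] F [-0.33  0.48  1.14] M [ 0.247 -0.159 -0.362] w 0.0117 q6 -1.4299 tau6 -0.689
[[-0.388, -0.611, 85.404], [-0.333, -0.465, 85.38], [-0.372, -0.4, 85.379], [-0.369, -0.376, 85.375], [-0.386, -0.368, 85.377], [-0.383, -0.366, 85.382]] [-0.37184549 -0.43074702 85.38295278]
```

The mean torque is 0.37 N m, well above the detent's 0.25 maximum, so this is the stop. The detents sit at tool yaw of about 78.8° and 58.6°, giving a click of about 20.2°, which puts position 3 at about 18.2°. Now clockwise, reading the torque sign at each half click.

```bash
cat > av.py <<'E'
from h import *
m=[]
for i in range(5):
    ctrl.camera("side"); o=ctrl.get_obs(); m.append([o["moment"][2],o["tau"][5],np.degrees(o["eef_rot"][2]),*o["force"]])
print(o["time_s"],np.mean(m[1:],0).round(3),o["ee_pos"].round(4))
E
```

play_rows --steps '[[[0,0,0,0,0,0.06,0],[0,0,0,0,0,0.12,0],[0,0,0,0,0,0.18,0],[0,0,0,0,0,0.204,0],[0,0,0,0,0,0.204,0]]]'

```text
time_s: 20.57
ee_pos: [0.5661, 0.0717, 0.0721]
eef_rot: [-3.141, 0.0, 1.286]
force: [0.9, 0.6, 0.7]
grip_width: 0.0118
```

```bash
python3 av.py
```

```text
20.8167 [ 0.11   0.169 73.781  0.286  0.206 -0.533] [0.566  0.0717 0.0721]
```

play_rows --steps '[[[0,0,0,0,0,0.06,0],[0,0,0,0,0,0.12,0],[0,0,0,0,0,0.176,0],[0,0,0,0,0,0.176,0]]]'

```text
time_s: 21.15
ee_pos: [0.566, 0.0716, 0.0721]
eef_rot: [-3.141, 0.001, 1.109]
force: [-0.5, -0.6, 0.9]
grip_width: 0.012
```

```bash
python3 av.py
```

```text
21.4 [-1.0500e-01 -2.4000e-02  6.3779e+01 -5.4900e-01 -1.3370e+00  3.2300e-01] [0.566  0.0716 0.0721]
```

play_rows --steps '[[[0,0,0,0,0,0.05,0],[0,0,0,0,0,0.088,0],[0,0,0,0,0,0.088,0],[0,0,0,0,0,0.088,0]]]'

```text
time_s: 21.73
ee_pos: [0.566, 0.0716, 0.0721]
eef_rot: [-3.141, 0.001, 1.027]
force: [0.4, -1.1, 0.2]
grip_width: 0.0116
```

```bash
python3 av.py
```

```text
21.9833 [ 3.8000e-02 -3.0000e-03  5.8779e+01 -8.5800e-01 -1.5790e+00  5.6100e-01] [0.566  0.0716 0.0721]
```

play_rows --steps '[[[0,0,0,0,0,0.05,0],[0,0,0,0,0,0.088,0],[0,0,0,0,0,0.088,0],[0,0,0,0,0,0.088,0]]]'

```text
time_s: 22.32
ee_pos: [0.566, 0.0716, 0.0721]
eef_rot: [-3.141, 0.001, 0.939]
force: [-0.8, -1.2, 0.4]
grip_width: 0.0117
```

```bash
python3 av.py
```

```text
22.5667 [ 0.17   0.124 53.776 -1.1   -1.593  0.698] [0.566  0.0716 0.0721]
```

The pattern repeats as expected. Continuing to position 3.

play_rows --steps '[[[0,0,0,0,0,0.06,0],[0,0,0,0,0,0.12,0],[0,0,0,0,0,0.178,0],[0,0,0,0,0,0.178,0]]]'

```text
time_s: 22.9
ee_pos: [0.5659, 0.0715, 0.0721]
eef_rot: [-3.141, 0.001, 0.758]
force: [-2.3, -3.3, 1.4]
grip_width: 0.0115
```

```bash
python3 av.py
```

```text
23.15 [-0.162 -0.066 43.658 -1.868 -2.996  1.438] [0.5659 0.0715 0.0721]
```

play_rows --steps '[[[0,0,0,0,0,0.05,0],[0,0,0,0,0,0.088,0],[0,0,0,0,0,0.088,0],[0,0,0,0,0,0.088,0]]]'

```text
time_s: 23.48
ee_pos: [0.5659, 0.0715, 0.0721]
eef_rot: [-3.141, 0.001, 0.676]
force: [-1.6, -2.6, 2.8]
grip_width: 0.0117
```

```bash
python3 av.py
```

```text
23.7333 [ 5.1000e-02  4.0000e-03  3.8665e+01 -2.0350e+00 -2.4520e+00  1.8360e+00] [0.5659 0.0715 0.0721]
```

play_rows --steps '[[[0,0,0,0,0,0.05,0],[0,0,0,0,0,0.088,0],[0,0,0,0,0,0.088,0],[0,0,0,0,0,0.088,0]]]'

```text
time_s: 24.07
ee_pos: [0.5659, 0.0715, 0.0721]
eef_rot: [-3.141, 0.001, 0.588]
force: [-2.7, -2.3, 1.3]
grip_width: 0.0118
```

```bash
python3 av.py
```

```text
24.3167 [ 0.158  0.128 33.663 -2.552 -2.668  1.675] [0.5659 0.0715 0.0721]
```

play_rows --steps '[[[0,0,0,0,0,0.06,0],[0,0,0,0,0,0.12,0],[0,0,0,0,0,0.178,0],[0,0,0,0,0,0.178,0]]]'

```text
time_s: 24.65
ee_pos: [0.5658, 0.0714, 0.0721]
eef_rot: [-3.141, 0.002, 0.406]
force: [-3.0, -2.7, 2.7]
grip_width: 0.0118
```

```bash
python3 av.py
```

```text
24.9 [-8.0000e-02 -2.3000e-02  2.3564e+01 -3.4560e+00 -3.7020e+00  2.1490e+00] [0.5658 0.0714 0.0721]
```

play_rows --steps '[[[0,0,0,0,0,0.05,0],[0,0,0,0,0,0.088,0],[0,0,0,0,0,0.088,0],[0,0,0,0,0,0.088,0]]]'

```text
time_s: 25.23
ee_pos: [0.5658, 0.0714, 0.0721]
eef_rot: [-3.142, 0.002, 0.326]
force: [-3.6, -3.6, 2.8]
grip_width: 0.0116
```

```bash
python3 av.py
```

```text
25.4833 [ 3.0000e-03 -1.1000e-02  1.8604e+01 -3.3500e+00 -2.9410e+00  2.5940e+00] [0.5657 0.0714 0.0721]
```

The torque is zero at yaw 18.6°, which is position 3. Releasing and retreating straight up.

play_rows --steps '[[[0,0,0,0,0,0,0],[0,0,0,0,0,0,0.4],[0,0,0,0,0,0,0.4],[0,0,0,0,0,0,0.4],[0,0,0,0,0,0,0.4],[0,0,0,0,0,0,0.4],[0,0,-1,0,0,0,0.4],[0,0,-3,0,0,0,0.4],[0,0,-6,0,0,0,0.4],[0,0,-10,0,0,0,0.4],[0,0,-14,0,0,0,0.4],[0,0,-17,0,0,0,0.4],[0,0,-17,0,0,0,0.4]]]'

```text
time_s: 26.57
ee_pos: [0.5678, 0.0717, 0.2498]
eef_rot: [3.139, -0.008, 0.324]
force: [-0.1, 0.1, 0.7]
grip_width: 0.038
```

```bash
python3 st.py; python3 - <<'E'
from h import *
c=shot("side","side6"); f=c["frame"]
cv2.imwrite("pics/side6c.png",cv2.resize(f[100:230,190:350],None,fx=4.5,fy=4.5,interpolation=cv2.INTER_CUBIC))
kn=np.clip((cv2.cvtColor(f,6)[180:225,285:345].astype(float)-10)*4,0,255).astype(np.uint8)
n,l,s,ce=cv2.connectedComponentsWithStats((cv2.cvtColor(f,6)[180:225,285:345]<75).astype(np.uint8)); print(s[1:].tolist())
E
```

```text
t 26.5667 p [0.56779 0.07171 0.24979] yaw 18.58 tilt [-2.6000e-03  6.2747e+00] F [-0.12  0.12  0.68] M [-0.052 -0.108  0.008] w 0.038 q6 -0.2626 tau6 -0.002
[[4, 0, 5, 2, 5], [1, 2, 2, 1, 2], [12, 11, 22, 21, 330], [1, 41, 1, 3, 3]]
```

View pics/side6c.png

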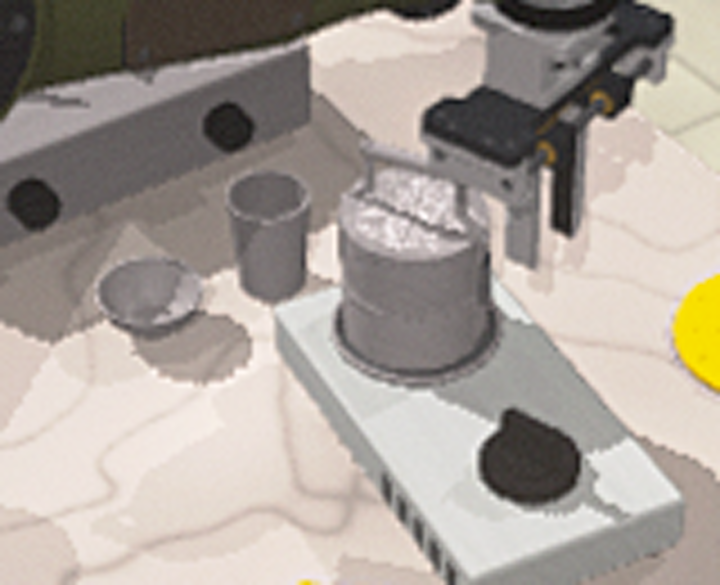

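The carrier stands level inside the rim, the knob is released with its bar turned, and the tumbler and bowl are undisturbed. Handing in.

```bash
python3 -c "
from h import *
o=ctrl.get_obs(); print(o['time_s'],o['joint_vel'].round(4),o['force'].round(2)); print(ctrl.hand_in())"
```

```text
26.6167 [-0.0006  0.0526  0.0809 -0.0017 -0.0437 -0.0002] [ 0.62 -0.53 -0.61]
the job is handed in; nothing more can be done
None
```

I placed the carrier on the warmer's plate and set the knob to position 3, then handed the job in at 26.6 s of the 70 s allowed. The hand-in gives no verdict, so the results below rest on my own checks.

- **Carrier:** My first grasp failed because I lifted before the fingers had closed; a picture showed the carrier hadn't moved, and the second try held. It touched down at the height expected for the plate. The last picture shows it upright inside the rim and let go.
- **Knob, to the stop:** Turning anticlockwise, it passed two clicks, each about 20.2°. It then met the stop with a steady 0.37 N m, below the 0.7 N m that counts as forcing.
- **Knob, back three clicks:** The torque reading was about zero at each detent I stopped at, and it changed sign at the half clicks in between. At position 3 it read 0.003 N m at 18.6°, against a predicted 18.2°, and then I let go.
- **Last checks:** The force on the tool was near zero after the arm withdrew. The tumbler and bowl look undisturbed. I did not check the pot and jar again in the last picture, but nothing was moved near them after the lift.
- **Readings that disagreed:** Single torque readings scattered by about 0.05 N m, so near the stop they were unclear until I averaged them. The two cameras disagreed on the plate centre by several mm, which I put down to the rim hiding part of the plate.

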